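# Show a hanging mug to the inspection camera

### The arm

A 7-joint arm with a two-finger parallel gripper is mounted at the origin on the work surface. World frame = base frame: x ahead of the robot, y to its left, z up, the work surface at z = 0. Lengths are in m, angles in rad, forces in N, time in s.
With the tool pointing down it reaches from about 0.425 to 1.025 m from the base axis. Payload 9.4 kg.
Tool frame: the origin (TCP) lies on the centre line of the jaws, within the pads' length; the fingertips stand 22 mm ahead of it and the grasp point (between the pads) lies 3 mm ahead of it (manip.tip_extent is the distance from the TCP to the fingertips, in m); z points along the fingers, y is the line along which they close (so a half turn about z gives the same grasp; the last joint's range is limited). The gripper opens to 85 mm and grips with 20 to 120 N. Pads are 22 mm wide; open, the fingers measure 114 mm over their backs; the gripper's body (76 mm by 85 mm) begins 54 mm behind the grasp point. The pads swing forward as they close: fully open they stand 13 mm farther back than shut.
Start: joints at [-1.373, 0.599, -0.003, 1.599, 0.002, 0.943, -0.08], TCP at [0.197, 0.698, 0.232] pointing down, gripper open.
Joint ranges: [-2.57, 2.57], [-0.35, 1.97], [-1.29, 1.29], [0.11, 2.56], [-1.05, 4.19], [0.11, 1.86], [-2.63, 2.63]. Speed limits (rad/s): [2.22, 2.22, 3.01, 3.01, 3.14, 3.14, 3.14].

### API

Orientations are given as a unit quaternion [w, x, y, z].
In Python, from rig import manip, optics gives the robot as it stands.
- The arm moves only by the tool jog_arm, never from a script. Its arguments are lists of equal length, an entry for each row: "dp": the shift along the tool's x, y, z as a fraction of full scale, a list of three; "delta_rot": the turn, a rotation vector about the tool's x, y, z as a fraction of full scale, a list of three; "hand": the opening, from 0 (shut) to 1 (fully open). In form: {"dp": [[x, y, z], ...], "delta_rot": [[rx, ry, rz], ...], "hand": [hand, ...]}. A call has 1 to 20 rows; each row shifts and turns the commanded pose from where the row before left it, along the tool's axes as they then stand; what a row does not reach is not made up. Full scale, the value 1, is 30 mm for a shift and 8 degrees for a turn. A row lasts 1/8 s, in which the tool goes at most 62.5 mm and 10.7 degrees, less where a joint would pass 70% of its speed; a pose out of reach is approached as far as the arm can. A call with a number of a shift or a turn outside -1 to 1 is refused whole. A call with a gripper value outside its range is refused whole. The fingers move at their own pace and stop on an object; "newtons" is the grip in N (left out, the last holds). Time passes only in rows, so rows that do not move let the fingers close. It gives the time, the measured TCP pose, the force, the opening and the grip force at its end, in the units of the state.
- manip.get_state(): the state, without advancing time (a new reading comes with each control period).
- optics.grab_frame(name): name is "scene" or "side" or "wrist"; returns a dict with "image" (420x560x3 uint8, red, green, blue), "depth" (420x560 float32, m along the optical axis (not along the pixel's ray), 0 where there is no reading), "K" (3x3 intrinsics, pixels), "rvec" (rotation vector, rad) and "tvec" (3), from world to camera coordinates, as OpenCV has them. Camera axes: x right, y down, z forward; pixel columns grow to the right and rows downward; lengths in m; the calibration is good to about 2 mm. A picture is of the moment at which its call begins.
- manip.hand_in(): hands the job in; it is judged then, once.
The state is a dict: "clock": time; "joint_positions": joint angles; "qvel": joint speeds; "joint_torque": joint torques, N m; "tool_pos": TCP position; "eef_rot": TCP orientation; "ft_force": force on the tool from outside, world axes, zero at the start; "moment": the same for the moment, N m; "grip_width": finger opening in m; "gripper_force": force on a finger pad.
Only numpy, scipy, OpenCV 4.12 (cv2) and the standard library are available. Lean on these libraries where they do the work, as an engineer would, in place of code of your own. Each camera call takes 0.05 s, during which the arm holds its last target. There are 200 camera calls.

### The job

Lift the straight-sided mug up and off its hook and hold it in the air in front of the inspection camera, handle on top, with the mouth squarely facing the lens and the centre of the mouth at the camera's focus point, 150 mm out from the lens along its line of sight. Leave the round-bellied mug hanging, do not bump the camera, and leave the crock, bowl and jar where they stand. Finish while still holding the mug steady there; do not put it down or let go.

Things in the scene. Friction and masses are not known exactly. Their poses are not given: they have to be found in the camera images.
- mug: the mug to show: white ceramic, straight-sided (slightly tapered), 88 mm long, 76 mm across the mouth, 82 mm at the foot, 0.19 to 0.38 kg. Hangs on its side by its handle from either hook. Origin: on its axis, midway between foot and mouth. x: along its axis, out of the mouth (roughly to the robot's right at first); z: towards the handle (up as it hangs); y: along the hook (within 5 degrees).
- mug_mouth (a point): centre of the mug's mouth, 44 mm along the mug's x axis from its origin
- mug_handle (a point): middle of the outer top of the mug's handle, at x = -7, z = +84 mm in the mug's frame. The handle is a square D of straps in the x-z plane, 48 mm wide outside along x, 34 mm inside, 14 mm deep along y, top strap z = 76 to 84 mm, opening down to the wall at z = 40 mm. Its two flat parallel sides can be gripped along x from above, a finger either side of the hook.
- round_mug: the other white ceramic mug, round-bellied (85 mm at the belly, 68 mm mouth, 80 mm long), hanging from the other hook; same axes as the other, origin on its axis 45 mm from the foot, same kind of handle. It stays on its hook.
- stand: mug stand, fixed: round base 150 mm across, centre post, a 224 mm cross bar along its own y at 200 mm height, and two 8 mm wire hooks at y = -90 and +90 mm. They run level along its own -x (roughly towards the robot) at 200 mm height (wire centre) for 88 mm, then end in an upturned tip at x = -97 mm, 9 mm higher. Origin: centre of the base's underside, on the table.
- hook_right (a point): point on the wire centre of the right-hand hook (stand y = -90 mm, x = -55 mm, 200 mm high), about where a handle bears on it. To come off, a mug must rise at least 10 mm to clear the upturned tip and can rise 28 mm before its wall meets the wire; then it comes off along the stand's -x, 60 mm or more.
- hook_left (a point): the same point on the left-hand hook (stand y = +90 mm), an identical hook
- camera_head: inspection camera, fixed: grey box 75 x 90 x 66 mm with a black lens barrel 52 mm across, on a post with a 140 mm round base. Origin: centre of the lens front, 270 mm above the table. Own x axis: the line of sight, out of the lens, pointing 0.35 rad (20 degrees) below level; own y level. The head is 108 mm long behind the lens.
- focus (a point): the camera's focus point in the air, 150 mm from the lens front along the line of sight, about 219 mm above the table
- crock: bystander: white ceramic utensil crock, 110 mm across, 150 mm tall, with chopsticks and a spatula up to 240 mm. Origin: centre of its underside
- bowl: bystander: white ceramic bowl 120 mm across, 50 mm tall. Origin: centre of its underside
- jar: bystander: glass jar 70 mm across, 100 mm tall with wooden lid. Origin: centre of its underside
Mind the look-alikes: they are no part of the job. Leave any orange or turquoise look-alike of the mug alone.

How it is judged:
On the way:
1. the mug is off its hook and carried by the gripper alone (distance of mug from where it was at the start of the episode above 0.06 m and height (world z) of mug above 0.1 m and contact force between mug and the fingers above 1 N and contact force between mug and stand below 0.05 N), for 0.2 s.
At the end, for the whole second after the job is handed in: the mug is held still in the air by the gripper alone, centre of its mouth within 25 mm of the focus point, its axis within 0.2 rad of the line of sight with the mouth towards the lens, handle on top (mug z within 0.7 rad of vertical); the round-bellied mug still hangs on its hook (distance between mug_mouth and focus below 0.025 m and angle between the x axis of mug and the x axis of camera_head, either way round below 0.2 rad and x of mug in the frame of camera_head above 0.165 m and angle between mug's own z axis and vertical below 0.7 rad and contact force between mug and the fingers above 1 N and contact force between mug and stand below 0.05 N and contact force between mug and camera_head below 0.05 N and linear speed of mug below 0.03 m/s and height (world z) of round_mug above 0.11 m); the arm keeps its last pose, push and grip.
It fails at once if the mug is dropped onto the table (height (world z) of mug below 0.055 m).
It fails at once if the round-bellied mug is displaced by more than 40 mm (distance of round_mug from where it was at the start of the episode above 0.04 m).
It fails at once if the camera is bumped (over 3 N) (contact force between camera_head and anything else above 3 N).
It fails at once if the crock, bowl or jar is displaced by more than 30 mm (distance of any of crock, bowl, jar from where it was at the start of the episode above 0.03 m).
It also fails if it takes over 48 s, if anything falls off the work surface, if the arm or the gripper's body presses on something with over 40 N, if the wrist force passes 120 N, or if a joint passes its speed limit or range.

## Working session

There is one attempt and no reset: what is moved stays moved. The work goes in short steps, Python scripts to look and compute and a tool call to move; the robot and the scene stay as the last step left them, time stands still between calls to the robot, and variables do not carry over. Pictures are saved under pics/ and viewed, at most 10 in all, crops included, and the job is handed in when it is done.

Besides the shell and the picture viewer there is one more tool, called after "Emit:" by a JSON object that holds its "name" and its "arguments", one argument or row to a line. jog_arm: Moves the arm, as the interface text tells. Its arguments: {"type":"object","properties":{"dp":{"type":"array"},"delta_rot":{"type":"array"},"hand":{"type":"array"},"newtons":{"type":"number"}},"required":["dp","delta_rot","hand"]}

```bash
mkdir -p pics; cat > h.py <<'E'
import numpy as np, cv2
from scipy.spatial.transform import Rotation as R
from rig import manip, optics
def grab(n):
    f=optics.grab_frame(n); M=cv2.Rodrigues(np.array(f['rvec'],float))[0]; t=np.array(f['tvec'],float).ravel()
    f['M']=M; f['t']=t; return f
def cloud(f):
    d=f['depth']; K=f['K']; v,u=np.mgrid[:d.shape[0],:d.shape[1]]
    P=np.stack([(u-K[0,2])/K[0,0]*d,(v-K[1,2])/K[1,1]*d,d],-1)
    W=(P-f['t'])@f['M']; W[d==0]=np.nan; return W
def save(f,n): cv2.imwrite('pics/'+n,f['image'][...,::-1])
E
python3 - <<'E'
from h import *
a=grab('scene');b=grab('side')
cv2.imwrite('pics/a.png',a['image'][...,::-1]);cv2.imwrite('pics/b.png',b['image'][...,::-1])
np.savez('ab.npz',a=cloud(a),b=cloud(b),ai=a['image'],bi=b['image'])
for f in(a,b):print(f['K'][0],-f['M'].T@f['t'],f['M'][2])
s=manip.get_state();print(s['tool_pos'],s['eef_rot'],s['grip_width'],s['clock'])
E
```

```text
[485.01593591   0.         276.65423364] [1.4466418  0.3861502  1.31026549] [-0.58200787 -0.23411635 -0.77875309]
[399.96917669   0.         273.07317639] [ 0.20806608 -0.60541316  1.03406049] [ 0.34162555  0.56112811 -0.75394113]
[0.19662416 0.69738132 0.23148587] [-3.49893637e-05  1.36935068e-01  9.90579766e-01 -7.15653729e-04] 0.08520889528358394 0.1
```

View pics/a.png

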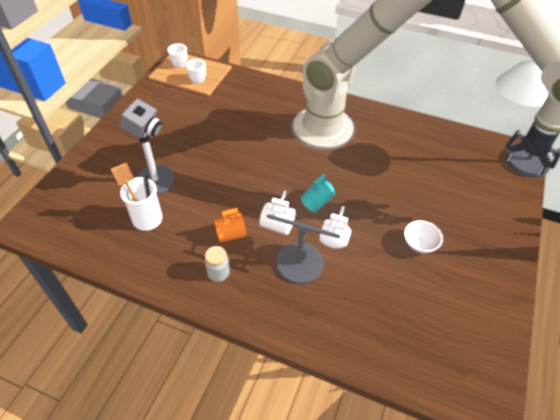

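View pics/b.png

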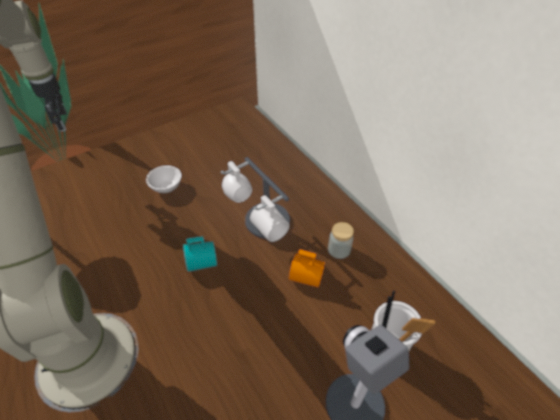

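The scene view shows mugs hanging at (278,215) and (335,232), with the stand base at (300,262). The camera head is at (140,118) with its lens at (155,128). The crock (142,205), jar (217,264) and bowl (423,237) are also there, plus orange and turquoise look-alikes. In the side view the mugs are at (270,218) and (237,185), and the camera head is at (375,350). I'll zoom in and measure.

```bash
python3 - <<'E'
import numpy as np,cv2
z=np.load('ab.npz')
A=cv2.resize(z['ai'][175:285,250:365],None,fx=3.4,fy=3.4,interpolation=cv2.INTER_CUBIC)
B=cv2.resize(z['bi'][150:260,205:320],None,fx=3.4,fy=3.4,interpolation=cv2.INTER_CUBIC)
cv2.imwrite('pics/c.png',np.hstack([A,B])[...,::-1])
for n,i in(('a','ai'),('b','bi')):
    W=z[n];I=z[i].astype(int);mx=I.max(2);mn=I.min(2)
    white=(mn>140)&(mx-mn<40)&(W[...,2]>0.06)&(W[...,2]<.32)
    k,l,s,c=cv2.connectedComponentsWithStats(white.astype(np.uint8))
    for j in range(1,k):
        if s[j,4]>60:
            p=W[l==j]; print(n,s[j],np.nanmedian(p,0).round(3),np.nanpercentile(p,3,axis=0).round(3),np.nanpercentile(p,97,axis=0).round(3))
# stand bar / hooks: dark grey points z 0.19-0.215
    m=(np.abs(W[...,2]-.2)<.02)&(W[...,0]>.4)&(W[...,0]<1.1)&(np.abs(W[...,1])<.5)&(mx<110)&(mx-mn<30)
    p=W[m];print(n,'dark',len(p)); print(p[::max(1,len(p)//25)].round(3).tolist())
    m=(W[...,2]>.2)&(W[...,2]<.34)&(W[...,1]<-.1)&(W[...,0]>.25)
    v,u=np.nonzero(m);p=W[m];print('cam',len(p),np.nanpercentile(p,2,axis=0),np.nanpercentile(p,98,axis=0))
E
```

```text
a [  0   0  38  29 674] [ 0.073 -1.363  0.227] [-0.018 -1.372  0.183] [ 0.129 -1.353  0.29 ]
a [335   0  41  32 748] [-0.601 -0.103  0.178] [-0.685 -0.156  0.073] [-0.578 -0.027  0.189]
a [ 383    0  151   70 5532] [-0.603  0.426  0.167] [-0.851  0.149  0.066] [-0.58   0.643  0.189]
a [542   0  18  25 233] [-0.974  0.755  0.184] [-1.045  0.711  0.177] [-0.862  0.779  0.191]
a [168  44  19  17 236] [-0.127 -0.732  0.079] [-0.167 -0.768  0.062] [-0.088 -0.694  0.095]
a [186  59  19  18 242] [-0.06  -0.602  0.08 ] [-0.096 -0.637  0.062] [-0.019 -0.564  0.095]
a [313  65  43  51 808] [0.05  0.053 0.206] [-0.04  -0.012  0.127] [0.08  0.075 0.307]
a [135 106  21  21 164] [ 0.52  -0.428  0.315] [ 0.476 -0.442  0.308] [ 0.559 -0.419  0.32 ]
a [315 113  29  17 228] [0.059 0.04  0.081] [ 0.008 -0.009  0.06 ] [0.078 0.071 0.103]
a [147 118  12  16  83] [ 0.528 -0.407  0.297] [ 0.497 -0.418  0.277] [ 0.547 -0.4    0.305]
a [143 142  13  31 184] [ 0.524 -0.457  0.132] [ 0.512 -0.467  0.065] [ 0.53  -0.452  0.197]
a [ 120  178   39   43 1054] [ 0.687 -0.388  0.116] [ 0.633 -0.444  0.063] [ 0.729 -
[... 1708 characters left out ...]
8 -0.427  0.152]
b dark 358
[[0.637, 0.256, 0.207], [0.633, 0.248, 0.202], [0.644, 0.225, 0.206], [0.634, 0.226, 0.197], [0.635, 0.216, 0.196], [0.634, 0.202, 0.199], [0.634, 0.19, 0.2], [0.635, 0.179, 0.2], [0.637, 0.171, 0.197], [0.636, 0.158, 0.199], [0.634, 0.149, 0.2], [0.642, 0.127, 0.209], [0.634, 0.143, 0.192], [0.637, 0.125, 0.2], [0.64, 0.113, 0.205], [0.64, 0.102, 0.206], [0.643, 0.095, 0.202], [0.643, 0.084, 0.203], [0.641, 0.071, 0.207], [0.643, 0.062, 0.205], [0.639, 0.052, 0.204], [0.645, 0.045, 0.199], [0.679, -0.356, 0.211], [0.68, -0.358, 0.2], [0.662, -0.357, 0.203], [0.662, -0.36, 0.191]]
cam 5420 [ 0.47131038 -0.50242419  0.20483553] [ 1.45593185 -0.10814044  0.3373622 ]
```

View pics/c.png

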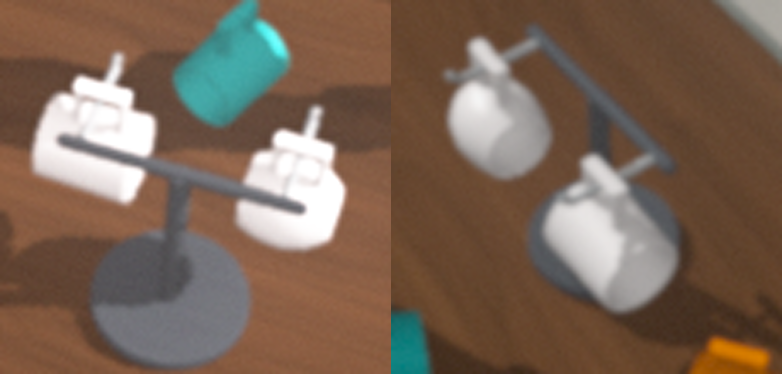

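The straight-sided mug, with a flat cylindrical side and flat foot, hangs on the right-hand hook: left in the scene crop at (95,140), lower in the side crop at (600,230). The other one is clearly round-bellied. Next I'll measure the handle, the mug axis and the camera head.

```bash
python3 - <<'E'
import numpy as np,cv2
z=np.load('ab.npz')
hp=[]
for n,i in(('a','ai'),('b','bi')):
    W=z[n];I=z[i].astype(int);mx=I.max(2);mn=I.min(2)
    white=(mn>110)&(mx-mn<40)
    box=lambda lo,hi:np.all((W>lo)&(W<hi),-1)
    m=white&box([.5,-.03,.204],[.63,.12,.225]); p=W[m]
    r=cv2.minAreaRect(p[:,:2].astype(np.float32)*1000); print(n,'handle top',len(p),p.mean(0).round(4),r, 'xrange',np.percentile(p[:,:2],[3,97],axis=0).round(3).tolist())
    m=white&box([.5,-.03,.1],[.7,.12,.172]); p=W[m]
    # body side: fit axis direction via extents along y
    print('body y',np.percentile(p[:,1],[1,2,50,98,99]).round(4),'x',np.percentile(p[:,0],[1,99]).round(3))
    # top line of body per y bin
    # camera head
    m=box([.42,-.56,.225],[.6,-.34,.36]); q=W[m]
    print('cam n',len(q))
    t=q[q[:,2]>.295]; 
    best=0;rng=np.random.default_rng(0)
    for _ in range(300):
        s=q[rng.choice(len(q),3,False)];nn=np.cross(s[1]-s[0],s[2]-s[0]);nn/=np.linalg.norm(nn)+1e-12
        if abs(nn[2])<.85: continue
        inl=np.abs((q-s[0])@nn)<.003
        if inl.sum()>best:best=inl.sum();B=inl
    t=q[B];c=t.mean(0);nn=np.linalg.svd(t-c)[2][2];nn*=np.sign(nn[2])
    print('top face',best,c.round(4),'normal',nn.round(3),'tilt',np.degrees(np.arccos(nn[2])).round(1),'yaw',np.degrees(np.arctan2(nn[1],nn[0])).round(1))
    r=cv2.minAreaRect(t[:,:2].astype(np.float32)*1000);print('rect',r)
A=cv2.resize(z['ai'][90:200,110:190],None,fx=4.5,fy=4.5,interpolation=cv2.INTER_CUBIC)
B=cv2.resize(z['bi'][310:420,320:415],None,fx=4.5,fy=4.5,interpolation=cv2.INTER_CUBIC)
cv2.imwrite('pics/d.png',np.hstack([A,B])[...,::-1])
E
```

```text
a handle top 96 [0.5909 0.0515 0.2103] ((588.2139892578125, 48.412532806396484), (71.95840454101562, 43.47118377685547), 29.211872100830078) xrange [[0.551, 0.03], [0.611, 0.073]]
body y [0.0015 0.0026 0.0501 0.0888 0.0891] x [0.561 0.635]
cam n 1101
top face 342 [ 0.5222 -0.45    0.3232] normal [-0.004  0.346  0.938] tilt 20.3 yaw 90.6
rect ((517.877197265625, -444.6488342285156), (92.19060516357422, 88.58638000488281), 1.2292951345443726)
b handle top 113 [0.588  0.0518 0.2101] ((588.7793579101562, 51.651954650878906), (71.77265167236328, 45.9560546875), 31.633949279785156) xrange [[0.551, 0.029], [0.618, 0.075]]
body y [0.0022 0.0026 0.0323 0.0867 0.088 ] x [0.553 0.63 ]
cam n 3182
top face 1360 [ 0.5133 -0.4549  0.3268] normal [-0.     0.328  0.945] tilt 19.2 yaw 90.0
rect ((515.5773315429688, -452.23858642578125), (89.67879486083984, 70.6382827758789), 0.8877137899398804)
```

View pics/d.png

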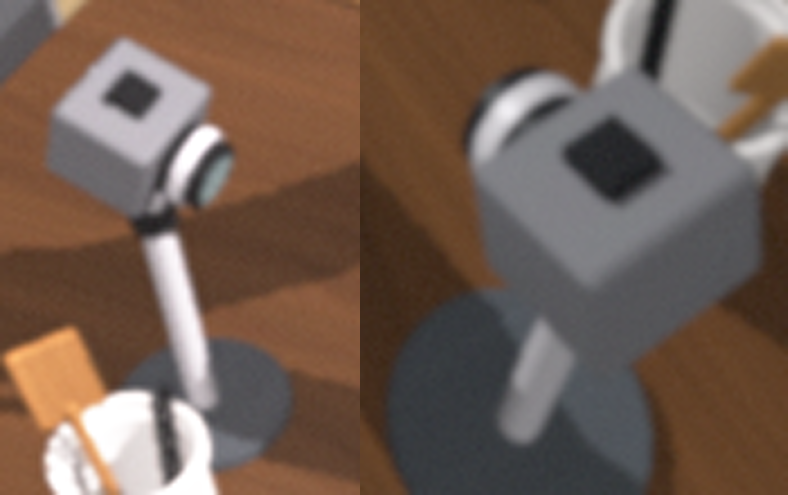

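The camera head is a box with its line of sight along about +y and 20° down, lens front near (0.517,-0.397,0.27), which puts the focus near (0.517,-0.256,0.219). The mug handle is near (0.588,0.052,0.212). I'll rise, square the yaw and go above the handle.

Emit:
{"name": "jog_arm", "arguments": {
  "dp": [
    [0, 0, -1],
    [0, 0, -1],
    [0, 0, -1],
    [0, 0, -1],
    [-0.6, -1, 0],
    [-0.6, -1, 0],
    [-0.6, -1, 0],
    [-0.6, -1, 0],
    [-0.6, -1, 0],
    [-0.6, -1, 0],
    [-0.6, -1, 0],
    [-0.6, -1, 0],
    [-0.6, -1, 0],
    [-0.6, -1, 0],
    [-0.6, -1, 0],
    [-0.6, -1, 0],
    [-0.6, -1, 0],
    [-0.6, -1, 0],
    [-0.6, -1, 0],
    [-0.6, -1, 0]
  ],
  "delta_rot": [
    [0, 0, -0.49],
    [0, 0, -0.49],
    [0, 0, -0.49],
    [0, 0, -0.49],
    [0, 0, 0],
    [0, 0, 0],
    [0, 0, 0],
    [0, 0, 0],
    [0, 0, 0],
    [0, 0, 0],
    [0, 0, 0],
    [0, 0, 0],
    [0, 0, 0],
    [0, 0, 0],
    [0, 0, 0],
    [0, 0, 0],
    [0, 0, 0],
    [0, 0, 0],
    [0, 0, 0],
    [0, 0, 0]
  ],
  "hand": [1, 1, 1, 1, 1, 1, 1, 1, 1, 1, 1, 1, 1, 1, 1, 1, 1, 1, 1, 1]
}}

```text
clock: 2.6
tool_pos: [0.4845, 0.2164, 0.3521]
eef_rot: [-0.0, 0.001, 1.0, -0.0]
ft_force: [-0.0, 0.2, -0.1]
grip_width: 0.0857
gripper_force: 0.0
```

Emit:
{"name": "jog_arm", "arguments": {
  "dp": [
    [-0.6, -1, 0],
    [-0.6, -1, 0],
    [-0.6, -1, 0],
    [-0.6, -1, 0],
    [-0.4, -1, 0],
    [0, -0.5, 0],
    [0, 0, 0],
    [0, 0, 0]
  ],
  "delta_rot": [
    [0, 0, 0],
    [0, 0, 0],
    [0, 0, 0],
    [0, 0, 0],
    [0, 0, 0],
    [0, 0, 0],
    [0, 0, 0],
    [0, 0, 0]
  ],
  "hand": [1, 1, 1, 1, 1, 1, 1, 1]
}}

```text
clock: 3.6
tool_pos: [0.5675, 0.0538, 0.3523]
eef_rot: [-0.0, -0.0, 1.0, 0.0]
ft_force: [0.2, -0.1, 0.3]
grip_width: 0.0851
gripper_force: 0.0
```

```bash
python3 - <<'E'
from h import *
f=grab('wrist');save(f,'w.png');s=manip.get_state()
Rt=R.from_quat(np.array(s['eef_rot'])[[1,2,3,0]]).as_matrix()
print(s['clock'],s['tool_pos'],Rt.round(3).tolist(),s['joint_positions'])
W=cloud(f);np.savez('w.npz',W=W,I=f['image'])
I=f['image'].astype(int);mx=I.max(2);mn=I.min(2)
for lo,hi in((.206,.217),(.12,.175)):
    m=(mn>110)&(mx-mn<40)&np.all((W>[.5,-.03,lo])&(W<[.67,.12,hi]),-1);p=W[m]
    if len(p)>20: print(lo,len(p),np.percentile(p,[2,50,98],axis=0).round(4).tolist(),cv2.minAreaRect(p[:,:2].astype(np.float32)*1000))
E
```

```text
3.65 [0.56760128 0.05396011 0.35233757] [[-1.0, -0.001, -0.0], [-0.001, 1.0, 0.001], [0.0, 0.001, -1.0]] [-0.3155172   0.29268775  0.16107164  1.81929047 -0.05466255  1.03382428
  1.43848496]
0.206 1065 [[0.5486, 0.0303, 0.2066], [0.5905, 0.0517, 0.2114], [0.6424, 0.0759, 0.2129]] ((610.9951782226562, 57.505340576171875), (116.22476196289062, 63.328407287597656), 33.655311584472656)
0.12 5040 [[0.5526, 0.0031, 0.1309], [0.5762, 0.0407, 0.1611], [0.6244, 0.0875, 0.1684]] ((591.677001953125, 45.51887130737305), (79.75751495361328, 87.826416015625), 2.3416712284088135)
```

View pics/w.png

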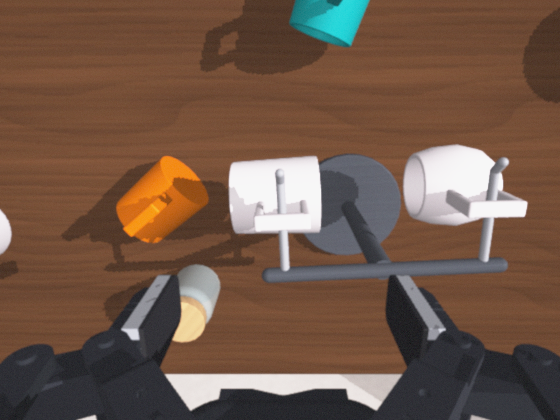

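The wrist view shows the straight mug at (275,195) with its handle strap at (282,221), the hook tip at (280,175) and the cross bar along row 270. I'll refine the strap centre and yaw.

```bash
python3 - <<'E'
import numpy as np,cv2
z=np.load('w.npz');W=z['W'];I=z['I'].astype(int);mn=I.min(2)
m=(mn>110)&np.all((W>[.57,.01,.2085])&(W<[.615,.1,.2145]),-1)
k=cv2.morphologyEx(m.astype(np.uint8),cv2.MORPH_OPEN,np.ones((3,3)))
p=W[k>0];print(len(p),p.mean(0).round(4),np.percentile(p,[1,99],axis=0).round(4).tolist(),cv2.minAreaRect(p[:,:2].astype(np.float32)*1000),np.polyfit(p[:,1],p[:,0],1))
for y in(.033,.042,.06,.07):
    q=p[abs(p[:,1]-y)<.004];print(y,np.percentile(q[:,0],[2,98]).round(4))
# mouth/foot silhouette direction: y of mouth edge vs x
m=(mn>110)&np.all((W>[.54,-.03,.1])&(W<[.66,.12,.175]),-1)
for x in(.56,.57,.58,.6,.61):
    q=W[m&(abs(W[...,0]-x)<.003)];print(x,np.percentile(q[:,1],[.5,99.5]).round(4))
E
```

```text
867 [0.5918 0.0526 0.2114] [[0.5852, 0.0296, 0.2093], [0.5992, 0.0759, 0.2131]] ((592.2048950195312, 52.43486022949219), (13.963038444519043, 47.53299331665039), 2.237114429473877) [-0.04043696  0.59393821]
0.033 [0.5866 0.5995]
0.042 [0.5862 0.5988]
0.06 [0.5855 0.598 ]
0.07 [0.5849 0.5979]
0.56 [0.0008 0.0877]
0.57 [0.0016 0.0885]
0.58 [0.0021 0.0883]
0.6 [0.0024 0.0889]
0.61 [0.0034 0.0898]
```

Emit:
{"name": "jog_arm", "arguments": {
  "dp": [
    [-0.8, -0.05, 0],
    [0, 0, 0.8],
    [0, 0, 0.8],
    [0, 0, 0.8],
    [0, 0, 0.8],
    [0, 0, 0.8],
    [0, 0, 0.7],
    [0, 0, 0.5],
    [0, 0, 0],
    [0, 0, 0]
  ],
  "delta_rot": [
    [0, 0, -0.29],
    [0, 0, 0],
    [0, 0, 0],
    [0, 0, 0],
    [0, 0, 0],
    [0, 0, 0],
    [0, 0, 0],
    [0, 0, 0],
    [0, 0, 0],
    [0, 0, 0]
  ],
  "hand": [1, 1, 1, 1, 1, 1, 1, 1, 1, 1]
}}

```text
clock: 4.9
tool_pos: [0.5924, 0.0511, 0.197]
eef_rot: [0.0, -0.02, 1.0, 0.0]
ft_force: [0.1, -0.6, 0.9]
grip_width: 0.0854
gripper_force: 0.0
```

Emit:
{"name": "jog_arm", "arguments": {
  "dp": [
    [0, 0, 0],
    [0, 0, 0],
    [0, 0, 0],
    [0, 0, 0],
    [0, 0, 0],
    [0, 0, 0],
    [0, 0, 0],
    [0, 0, 0]
  ],
  "delta_rot": [
    [0, 0, 0],
    [0, 0, 0],
    [0, 0, 0],
    [0, 0, 0],
    [0, 0, 0],
    [0, 0, 0],
    [0, 0, 0],
    [0, 0, 0]
  ],
  "hand": [0.7, 0.6, 0.5, 0.4, 0.3, 0.2, 0.2, 0.2],
  "newtons": 80
}}

```text
clock: 5.9
tool_pos: [0.5924, 0.0504, 0.1974]
eef_rot: [0.001, -0.019, 1.0, -0.0]
ft_force: [-1.9, -1.6, 7.5]
grip_width: 0.0458
gripper_force: 80.4
```

Emit:
{"name": "jog_arm", "arguments": {
  "dp": [
    [0, 0, -0.2],
    [0, 0, -0.22],
    [0, 0, -0.22],
    [0, 0, 0]
  ],
  "delta_rot": [
    [0, 0, 0],
    [0, 0, 0],
    [0, 0, 0],
    [0, 0, 0]
  ],
  "hand": [0.2, 0.2, 0.2, 0.2]
}}

```text
clock: 6.4
tool_pos: [0.5923, 0.0509, 0.2161]
eef_rot: [0.001, -0.02, 1.0, 0.0]
ft_force: [0.4, -0.1, -2.4]
grip_width: 0.0453
gripper_force: 82.0
```

```bash
python3 - <<'E'
from h import *
f=grab('wrist');save(f,'w2.png');g=grab('side')
cv2.imwrite('pics/w2.png',np.hstack([f['image'][:,:400],cv2.resize(g['image'][150:260,215:320],(400,420))])[...,::-1])
s=manip.get_state();print(s['tool_pos'],s['ft_force'],s['moment'],s['gripper_force'],s['grip_width'])
E
```

```text
[0.59196135 0.0509081  0.215501  ] [ 0.10981349  0.45009426 -2.30067477] [-0.04199695  0.03703087  0.02131699] 82.01902270317078 0.04597845586423393
```

View pics/w2.png

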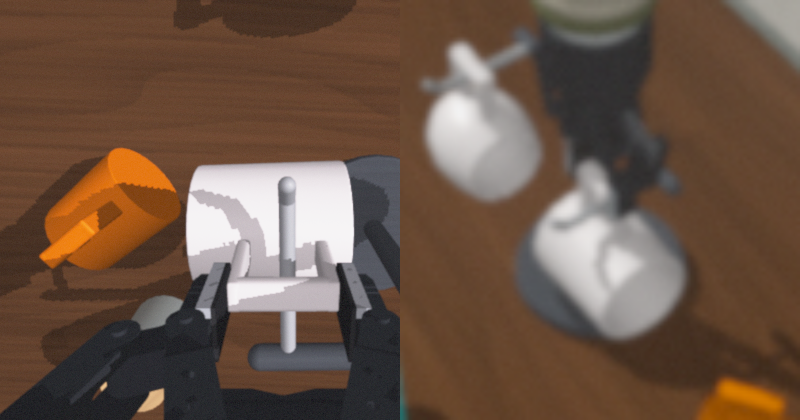

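The mug is clear of the hook wire and gripped at the strap, about 2.4 N. I'll take it off along the hook.

Emit:
{"name": "jog_arm", "arguments": {
  "dp": [
    [0.3, 0, 0],
    [0.45, 0, 0],
    [0.45, 0, 0],
    [0.45, 0, 0],
    [0.45, 0, 0],
    [0.45, 0, 0],
    [0.3, 0, 0],
    [0, 0, -0.6],
    [0, 0, -0.6],
    [0, 0, -0.5],
    [0, 0, 0]
  ],
  "delta_rot": [
    [0, 0, 0],
    [0, 0, 0],
    [0, 0, 0],
    [0, 0, 0],
    [0, 0, 0],
    [0, 0, 0],
    [0, 0, 0],
    [0, 0, 0.1],
    [0, 0, 0.1],
    [0, 0, 0],
    [0, 0, 0]
  ],
  "hand": [0.2, 0.2, 0.2, 0.2, 0.2, 0.2, 0.2, 0.2, 0.2, 0.2, 0.2]
}}

```text
clock: 7.88
tool_pos: [0.5069, 0.0476, 0.2674]
eef_rot: [0.001, -0.006, 1.0, 0.0]
ft_force: [0.5, 0.3, -1.6]
grip_width: 0.0455
gripper_force: 82.3
```

Emit:
{"name": "jog_arm", "arguments": {
  "dp": [
    [0, -0.3, 0],
    [0, -0.6, 0],
    [0, -0.7, 0],
    [0, -0.7, 0],
    [0, -0.7, 0],
    [0, -0.7, 0],
    [0, -0.7, 0],
    [0, -0.6, 0],
    [0, -0.5, 0],
    [0, -0.3, 0],
    [0, 0, 0],
    [0, 0, 0],
    [0, 0, 0],
    [0, 0, 0],
    [0, 0, 0],
    [0, 0, 0],
    [0, 0, 0],
    [0, 0, 0]
  ],
  "delta_rot": [
    [0, 0, 0],
    [0, 0, 0],
    [0, 0, 0],
    [0, 0, 0],
    [0, 0, 0],
    [0, 0, 0],
    [0, 0, 0],
    [0, 0, 0],
    [0, 0, 0],
    [0, 0, 0],
    [0.3, 0, 0],
    [0.5, 0, 0],
    [0.5, 0, 0],
    [0.5, 0, 0],
    [0.5, 0, 0],
    [0.2, 0, 0],
    [0, 0, 0],
    [0, 0, 0]
  ],
  "hand": [0.2, 0.2, 0.2, 0.2, 0.2, 0.2, 0.2, 0.2, 0.2, 0.2, 0.2, 0.2, 0.2, 0.2, 0.2, 0.2, 0.2, 0.2]
}}

```text
clock: 10.12
tool_pos: [0.5086, -0.1265, 0.2665]
eef_rot: [0.001, -0.006, 0.985, -0.173]
ft_force: [-0.3, -0.6, -2.5]
grip_width: 0.0458
gripper_force: 82.5
```

```bash
python3 - <<'E'
from h import *
f=grab('wrist');a=grab('scene');b=grab('side')
s=manip.get_state();Rt=R.from_quat(np.array(s['eef_rot'])[[1,2,3,0]]).as_matrix()
print(s['clock'],s['tool_pos'],Rt.round(3).tolist(),s['grip_width'],s['gripper_force'],s['joint_positions'].round(2))
cv2.imwrite('pics/e.png',np.hstack([f['image'][:,130:430],cv2.resize(a['image'][90:220,120:280],(500,420))])[...,::-1])
t=np.array(s['tool_pos'])
out={}
for n,g in(('w',f),('a',a),('b',b)):
    W=cloud(g);I=g['image'].astype(int);out[n]=W;out[n+'i']=g['image']
    m=(I.min(2)>100)&(I.max(2)-I.min(2)<40)
    P=(W-t)@Rt   # tool frame: x~-X, y~ -mug x, z~ -mug z
    q=P[m&np.all((P>[-.06,-.07,.022])&(P<[.06,.06,.13]),-1)]
    print(n,len(q),np.percentile(q,[1,50,99],axis=0).round(4).tolist() if len(q) else '')
np.savez('e.npz',t=t,Rt=Rt,**out)
E
```

```text
10.275 [ 0.50850392 -0.12698525  0.26662636] [[-1.0, -0.01, 0.004], [-0.01, 0.94, -0.342], [-0.0, -0.342, -0.94]] 0.045558579173204355 82.48096704483032 [-0.36  0.33  0.37  2.09  0.33  0.76  1.33]
w 16773 [[-0.0151, -0.0497, 0.0281], [0.018, -0.0061, 0.035], [0.0392, 0.0358, 0.0683]]
a 700 [[-0.0427, -0.0524, 0.0259], [-0.025, -0.0069, 0.0411], [0.0263, 0.0344, 0.0922]]
b 1253 [[-0.0351, -0.0511, 0.0262], [0.0064, -0.0198, 0.0538], [0.0387, 0.0349, 0.104]]
```

View pics/e.png

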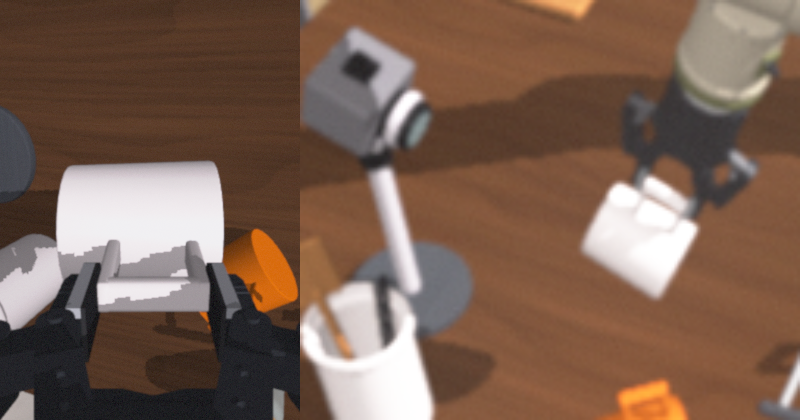

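The mug hangs level in the jaws, mouth towards the lens. The wrist crop has the mouth edge at (60,220) and the scene crop has the lens at (415,125). Now a check of the mug axis in the tool frame.

```bash
python3 - <<'E'
import numpy as np
from scipy.optimize import least_squares
z=np.load('e.npz');t,Rt=z['t'],z['Rt'];Q=[]
for n in'wab':
    W=z[n];I=z[n+'i'].astype(int);P=(W-t)@Rt
    m=(I.min(2)>100)&(I.max(2)-I.min(2)<40)&np.all((P>[-.06,-.048,.026])&(P<[.06,.033,.115]),-1)
    q=P[m];q=q[np.hypot(q[:,0],q[:,2]-.068)>.034];Q.append(q[np.random.default_rng(0).choice(len(q),min(600,len(q)),False)])
def res(p,q): # taper: r=39.5mm + 3/88*(y+.0075)
    y=q[:,1]+.0075;return np.hypot(q[:,0]-p[0]-p[1]*y,q[:,2]-p[2]-p[3]*y)-(.0395+y*.034)
for q in Q+[np.vstack(Q)]:
    s=least_squares(res,[0,0,.068,0],args=(q,),loss='soft_l1',f_scale=.002);print(len(q),s.x.round(4),np.median(abs(s.fun)).round(4))
p=s.x;m=np.array([p[0]-.044*p[1],-.0515,p[2]-.044*p[3]]);ax=-np.array([p[1],1,p[3]]);ax=Rt@ax/np.linalg.norm(ax)
w=t+Rt@m;d=np.array([.517,-.256,.2187])-w
print('mouth',w.round(4),'axis',ax.round(3),'err to -s',np.degrees(np.arccos(ax@[0.01,-.94,.342])).round(1),'move tool units',(Rt.T@d/.03).round(2))
E
```

```text
600 [-0.0007 -0.0001  0.0698  0.0109] 0.0003
568 [-0.0007  0.0093  0.0699  0.0144] 0.0015
600 [-0.0006 -0.0257  0.0674 -0.0061] 0.0017
1768 [-0.0005 -0.0009  0.0693  0.0148] 0.0009
mouth [ 0.5097 -0.1988  0.2197] axis [ 0.009 -0.935  0.355] err to -s nan move tool units [-0.22 -1.78  0.68]<stdin>:14: RuntimeWarning: invalid value encountered in arccos
```

The axis is within about 1° of the line of sight, so only the final shift is left.

Emit:
{"name": "jog_arm", "arguments": {
  "dp": [
    [-0.05, -0.3, 0.11],
    [-0.05, -0.4, 0.16],
    [-0.05, -0.4, 0.16],
    [-0.05, -0.4, 0.15],
    [-0.02, -0.28, 0.1],
    [0, 0, 0],
    [0, 0, 0],
    [0, 0, 0],
    [0, 0, 0]
  ],
  "delta_rot": [
    [0, 0, 0],
    [0, 0, 0],
    [0, 0, 0],
    [0, 0, 0],
    [0, 0, 0],
    [0, 0, 0],
    [0, 0, 0],
    [0, 0, 0],
    [0, 0, 0]
  ],
  "hand": [0.2, 0.2, 0.2, 0.2, 0.2, 0.2, 0.2, 0.2, 0.2]
}}

```text
clock: 11.4
tool_pos: [0.5159, -0.1832, 0.2656]
eef_rot: [0.001, -0.006, 0.985, -0.174]
ft_force: [0.8, 0.3, -1.3]
grip_width: 0.0457
gripper_force: 82.5
```

```bash
python3 - <<'E'
from h import *
a=grab('scene');b=grab('side')
s=manip.get_state();t=np.array(s['tool_pos']);Rt=R.from_quat(np.array(s['eef_rot'])[[1,2,3,0]]).as_matrix()
print(s['clock'],t,s['grip_width'],s['gripper_force'],'mouth',t+Rt@[-.0005,-.0515,.0687])
cv2.imwrite('pics/g.png',np.hstack([cv2.resize(a['image'][90:220,110:250],(400,372)),cv2.resize(b['image'][230:420,255:455],(390,372))])[...,::-1])
E
```

```text
11.5 [ 0.51590366 -0.18332164  0.26561085] 0.045542198145586896 82.45436668395996 mouth [ 0.5172622  -0.25519947  0.21866491]
```

View pics/g.png

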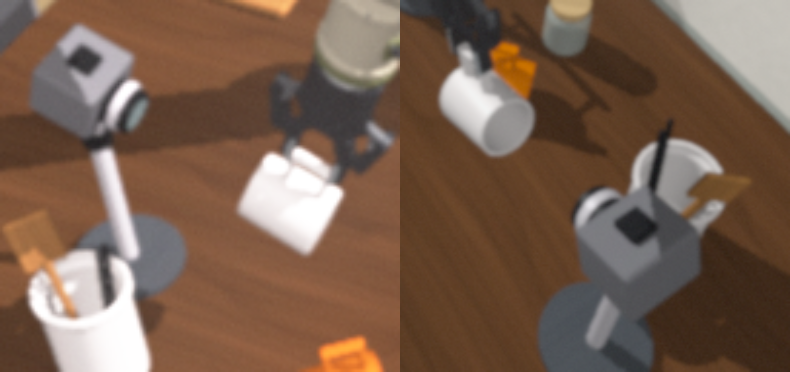

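The mug's open mouth at (510,125) in the side crop faces the lens at (595,205), with the handle on top and nothing touching. I'm handing it in.

```bash
python3 -c "
from rig import manip
print(manip.hand_in())"
```

```text
the job is handed in; nothing more can be done
None
```

I handed the job in with the straight-sided mug off its hook and held still, handle up and mouth facing the lens, its mouth within about 1 mm of the focus point I worked out from the images; the hand-in returned no verdict.

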